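# Hold a valve's spring stem open with the push rod

## Task

Take the yellow dust cap off the grey valve's brass bush and set it down in the green tray, open side down as it sat on the bush. Then lift the blue-handled brass push rod out of the wooden rack, lower it upright into the bush and gently press the spring-loaded stem inside 15 mm in from its rest (the red band on the rod is then level with the rim of the bush), never driving it to the bottom of its travel. Finish still gripping the rod and holding the stem steadily there; leave the black-handled punch and everything else alone.

Things in the scene. Friction and masses are not known exactly. Their poses are not given: they have to be found in the camera images.
- cap_center (a point): Yellow plastic dust cap, a round inverted cup 36 mm in outer diameter and 24 mm high (top plate 4 mm, bore 31.6 mm), about 30 g, sitting loosely over the bush of the valve; this point is its centre, half-way up. On the bush it spans from 20 mm below to 4 mm above the bush rim. It lifts straight off; lift it at least 25 mm to clear the bush.
- bush_rim (a point): Centre of the upper rim of the brass guide bush on top of the grey flanged valve (heavy, fixed to a 160 mm square dark wooden board). The bush is a vertical tube, outer diameter 26 mm, bore 18 mm, standing 40 mm above the valve's round cover (cover 136 mm across, its top 105 mm above the table; rim 145 mm above the table). Six bolt heads 9 mm high stand on the cover 55 mm from the bush axis. z is up.
- stem (a joint): Travel of the valve's steel stem (16 mm diameter) inside the bush, in m: 0 at rest, grows as it is pushed straight down, hard stop at 0.025. At rest its flat top lies 14 mm below the bush rim. Return spring: 4 N at the start, plus 0.4 N per mm (10 N at 15 mm); it springs back when let go. The fingers do not fit in the bore.
- stem_top (a point): Centre of the flat top of the stem, on the bush axis.
- rod_grip (a point): Middle of the handle of the brass push rod. The rod stands upright, tip down, in one of the two holes of the rack, 110 mm long in all, about 140 g: round brass shank 10 mm in diameter and 60 mm long, above it a round blue handle 22 mm in diameter and 50 mm long. This point lies on the axis 85 mm above the tip (25 mm below the top); z points from tip to handle. A red band 4 mm wide goes round the shank, its middle 29 mm above the tip.
- rod_tip (a point): Centre of the flat lower end of the brass push rod, 85 mm below rod_grip.
- punch_grip (a point): Middle of the handle of the other rod in the rack: same size, dark steel shank, black handle, no red band. Not to be moved.
- rack: Wooden rack block, 60 (x) x 130 (y) x 45 mm high, fixed; origin at the centre of its underside. Two upright holes 13 mm wide and 33 mm deep at y = -35 and +35 mm hold the two rods, tips 12 mm above the table (handle centres 97 mm above it); which rod is in which hole varies.
- tray: Green open tray, 130 (x) x 110 (y) x 30 mm high, walls 4 mm and floor 4 mm thick, fixed; origin at the centre of its underside. Empty at the start.
- nut: Loose hexagon nut, 27 mm across, 13 mm high, lying on the table; bystander.
- nut2: Second loose hexagon nut; bystander.
- gasket: Black rubber ring 90 mm across, 6 mm high, lying on the table; bystander.
- spray: Spray can, 52 mm across, 170 mm high, standing on the table; bystander.
- wrench: Steel wrench 220 mm long lying on the table; bystander.
- tub: Grey plastic cup 90 mm across, 60 mm high, standing on the table; bystander.
Mind the look-alikes: they are no part of the job. What is shaped like the part that bears rod_grip but pink is not meant.

How it is judged:
By the outcome, as a careful person would: the job done as asked, in the order asked, and still so for the second after the job is handed in, while the arm keeps its last pose, push and grip.
It also fails if it takes over 54 s, if anything falls off the work surface, if the arm or the gripper's body presses on something with over 40 N, if the wrist force passes 120 N, or if a joint passes its speed limit or range.

## Robot

A 6-joint arm with a two-finger parallel gripper is mounted at the origin on the work surface. World frame = base frame: x ahead of the robot, y to its left, z up, the work surface at z = 0. Lengths are in m, angles in rad, forces in N, time in s.
With the tool pointing down it reaches from about 0.25 to 0.725 m from the base axis. Payload 4 kg.
Tool frame: the origin (TCP) lies at the very end of the fingers, on their centre line; the grasp point (between the pads) lies 19 mm behind it; z points along the fingers, y is the direction in which the jaws open and shut (so a half turn about z gives the same grasp; the last joint's range is limited). The gripper opens to 85 mm and grips with 20 to 120 N. Pads are 22 mm wide; open, the fingers measure 114 mm over their backs; the gripper's body (76 mm by 85 mm) begins 54 mm behind the grasp point. The pads swing forward as they close: fully open they stand 13 mm farther back than shut.
Start: joints at [1.104, 0.241, 0.005, 1.335, 0, 1.571], TCP at [0.225, 0.447, 0.231] pointing down, gripper open.
Joint ranges: [-2.72, 2.72], [-1.05, 1.87], [-1.09, 1.28], [-1.99, 2.15], [-1.42, 1.44], [-3.14, 3.14]. Speed limits (rad/s): [2.79, 2.79, 3.14, 3.14, 3.14, 3.14].

## Interface

Orientations are given as a unit quaternion [x, y, z, w].
In Python, from workcell import bot gives the robot as it stands.
- The arm moves only by the shell command python3 -m crank 'ROWS'. ROWS is JSON, a list that holds one entry, the list of rows, each a list of 5 numbers: the shift along the tool's x, y, z in mm, then the turn about the tool's z in degrees, then the closure in counts, from 0 (fully open) to 255 (shut). In form: [[[tx, ty, tz, turn, grip], ...]]. A call has 1 to 12 rows; each row shifts and turns the pose as measured when the row begins, along the tool's axes as they then stand; what a row does not reach is not made up. A row lasts 1/8 s, in which the tool goes at most 62.5 mm and 10.7 degrees, less where a joint would pass 70% of its speed; a pose out of reach is approached as far as the arm can. A call is refused whole if a number of a shift passes 62.5 or a number of a turn 10.7, either way. A call with a gripper value outside its range is refused whole. The fingers move at their own pace and stop on an object; the grip force is fixed at half the most. Time passes only in rows, so rows that do not move let the fingers close. It gives the time, the measured TCP pose, the force and the opening at its end, in the units of the state.
- bot.get_obs(): the state, without advancing time (a new reading comes with each control period).
- bot.camera(name): name is "scene" or "top"; returns a dict with "img" (420x560x3 uint8, blue, green, red), "depth" (420x560 float32, m along the optical axis (not along the pixel's ray), 0 where there is no reading), "fx", "fy", "cx", "cy" (pixels), "D" ([k1, k2, p1, p2, k3] as OpenCV has them; the pictures are not rectified), "R" (3x3) and "t" (3): a world point X has camera coordinates R X + t. Camera axes: x right, y down, z forward; pixel columns grow to the right and rows downward; lengths in m; the calibration is good to about 2 mm. A picture is of the moment at which its call begins.
- bot.job_done(): hands the job in, once; it reports no verdict.
The state is a dict: "clock": time; "joint_pos": joint angles; "joint_vel": joint speeds; "tau": joint torques, N m; "eef_pos": TCP position; "tool_rot": TCP orientation; "ft_force": force on the tool from outside, world axes, zero at the start; "ft_torque": the same for the moment, N m; "grip_width": finger opening in m.
Only numpy, scipy, OpenCV 4.12 (cv2) and the standard library are available. Lean on these libraries where they do the work, as an engineer would, in place of code of your own. Each camera call takes 0.05 s, during which the arm holds its last target.

## Working session

There is one attempt and no reset: what is moved stays moved. The work goes in short steps, Python scripts to look and compute and a shell command to move; the robot and the scene stay as the last step left them, time stands still between calls to the robot, and variables do not carry over. Pictures are saved under pics/ and viewed, and the job is handed in when it is done.

```bash
mkdir -p pics; ls; python3 - <<'E'
from workcell import bot
import cv2,numpy as np
o=bot.get_obs()
for k in o: print(k,np.round(o[k],4))
for n in("scene","top"):
    c=bot.camera(n); cv2.imwrite(f"pics/{n}0.png",c["img"]); np.savez(f"/tmp/{n}0.npz",**c)
    print(n,{k:np.round(c[k],4).tolist() for k in c if k not in("img","depth")})
E
```

```text
pics
clock 0.0
joint_pos [ 1.104   0.2414  0.0037  1.3352 -0.      1.5708]
joint_vel [-0.0014 -0.0013 -0.0017 -0.0003 -0.0003  0.0015]
tau [ 3.00000e-04 -3.72317e+01  2.52409e+01  1.69000e-02  0.00000e+00
 -0.00000e+00]
eef_pos [0.2247 0.4459 0.2304]
tool_rot [ 2.313e-01  9.729e-01 -1.000e-03 -2.000e-04]
ft_force [0.994  0.9301 0.1427]
ft_torque [-0.0763 -0.0313 -0.0488]
grip_width 0.0854
scene {'fx': 500.603, 'fy': 500.603, 'cx': 277.6759, 'cy': 215.1109, 'D': [-0.0076, 0.0, 0.0, 0.0, 0.0], 'R': [[0.6175, 0.7866, -0.0061], [0.6712, -0.5309, -0.5172], [-0.4101, 0.3153, -0.8558]], 't': [-0.336, -0.3276, 1.6]}
top {'fx': 532.4651, 'fy': 532.4651, 'cx': 273.6567, 'cy': 203.3774, 'D': [0.0622, 0.0, 0.0, 0.0, 0.0], 'R': [[-0.0096, -0.9998, -0.0153], [-0.9974, 0.0107, -0.071], [0.0712, 0.0146, -0.9974]], 't': [0.0204, 0.565, 1.4828]}
```

View pics/scene0.png

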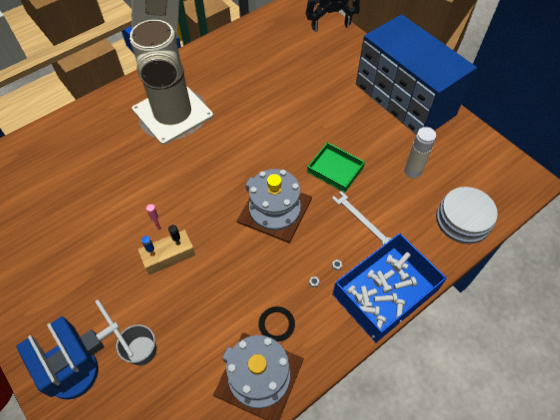

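View pics/top0.png

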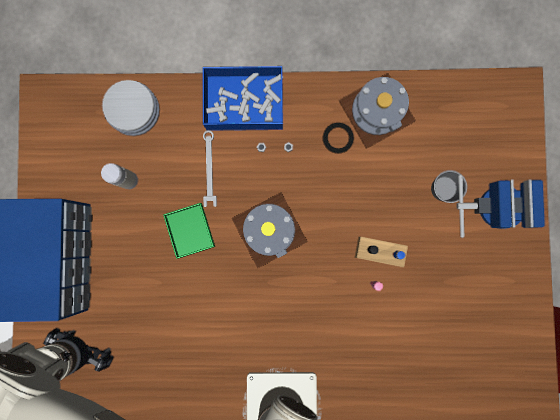

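The scene view shows the yellow-capped valve at (274,183), the tray at (336,167), and the rack with blue (148,243) and black (174,233) rods; a pink look-alike stands at (153,215). In the top view the cap is at (268,229), the blue rod at (399,254), the black one at (373,250), the pink one at (378,286) and the tray at (190,231). The orange-capped valve is a decoy.

```bash
cat > h.py <<'E'
import numpy as np,cv2
def ray(c,u,v):
    K=np.array([[c["fx"],0,c["cx"]],[0,c["fy"],c["cy"]],[0,0,1.]],float)
    p=cv2.undistortPoints(np.array([[[u,v]]],float),K,np.array(c["D"],float))[0,0]
    R=np.array(c["R"]);t=np.array(c["t"])
    return -R.T@t, R.T@np.array([p[0],p[1],1.])
def plane(c,u,v,z):
    o,d=ray(c,u,v); return o+d*(z-o[2])/d[2]
def tri(c1,p1,c2,p2):
    o1,d1=ray(c1,*p1);o2,d2=ray(c2,*p2)
    A=np.stack([d1,-d2],1);s=np.linalg.lstsq(A,o2-o1,rcond=None)[0]
    a=o1+d1*s[0];b=o2+d2*s[1];return (a+b)/2,np.linalg.norm(a-b)
def blob(c,lo,hi,win=None):
    h=cv2.cvtColor(np.array(c["img"]),cv2.COLOR_BGR2HSV)
    m=cv2.inRange(h,np.array(lo),np.array(hi))
    if win:
        k=np.zeros_like(m);x0,y0,x1,y1=win;k[y0:y1,x0:x1]=255;m&=k
    n,l,s,ce=cv2.connectedComponentsWithStats(m)
    i=1+np.argmax(s[1:,4]);return ce[i],s[i],(l==i).astype(np.uint8)
E
python3 - <<'E'
import numpy as np,cv2
from h import *
T=np.load('/tmp/top0.npz');S=np.load('/tmp/scene0.npz')
ye=((24,150,120),(34,255,255))
for n,c,w in(("T",T,(240,200,300,260)),("S",S,(250,160,300,210))):
    ce,s,m=blob(c,*ye,w);print(n,"cap",ce,s)
    if n=="T":print(plane(c,*ce,.149)); 
for n,lo,hi,w,z in(("blue",(100,120,40),(125,255,255),(385,240,415,270),.122),("pink",(150,60,80),(179,255,255),(365,275,392,300),.11),("black",(0,0,0),(179,255,45),(362,238,385,262),.122)):
    ce,s,m=blob(T,lo,hi,w);print(n,ce,s,plane(T,*ce,z),plane(T,*ce,z-.02))
for n,c,w in(("T",T,(155,190,225,270)),("S",S,(300,135,375,200))):
    ce,s,m=blob(c,(50,100,40),(75,255,255),w);
    ct=cv2.findContours(m,0,2)[0];ct=max(ct,key=cv2.contourArea);r=cv2.minAreaRect(ct);print("tray",ce,r,plane(c,*r[0],.03))
    if n=="T":print([plane(c,*p,.03).round(3) for p in cv2.boxPoints(r)])
for n,c in (("top",T),("scene",S)):
    x,y=((345,220) if n=="top" else(125,195)); cv2.imwrite(f"pics/{n}_rack.png",cv2.resize(c["img"][y:y+85,x:x+85],None,fx=7,fy=7,interpolation=2))
    x,y=((230,190) if n=="top" else(235,150)); cv2.imwrite(f"pics/{n}_valve.png",cv2.resize(c["img"][y:y+85,x:x+85],None,fx=7,fy=7,interpolation=2))
E
```

```text
T cap [267.88111888 228.53146853] [262 222  13  14 143]
[0.49128621 0.028216   0.149     ]
S cap [273.81987578 181.19254658] [267 174  14  16 161]
blue [399.3442623  254.68852459] [394 251  11   8  61] [ 0.42100856 -0.31157763  0.122     ] [ 0.42047687 -0.31593208  0.102     ]
pink [376.9125 285.475 ] [371 281  12  10  80] [ 0.34128214 -0.25387859  0.11      ] [ 0.33962355 -0.25737713  0.09      ]
black [371.83870968 248.64516129] [368 246  10   7  31] [ 0.43711977 -0.24115586  0.122     ] [ 0.43681869 -0.24450234  0.102     ]
tray [188.67683924 230.1346049 ] ((188.34593200683594, 230.1243133544922), (46.465572357177734, 40.436805725097656), 72.89727020263672) [0.49204441 0.25378178 0.03      ]
[array([0.538, 0.327, 0.03 ]), array([0.571, 0.219, 0.03 ]), array([0.446, 0.181, 0.03 ]), array([0.414, 0.288, 0.03 ])]
tray [335.37377451 166.57781863] ((335.0764465332031, 166.35987854003906), (48.842918395996094, 36.47257614135742), 28.610462188720703) [0.49724322 0.2482347  0.03      ]
```

```bash
python3 -c "
import cv2,numpy as np
a=[cv2.imread(f'pics/{n}.png')for n in('top_rack','scene_rack','top_valve','scene_valve')]
a=[cv2.resize(i,(390,290) if 0 else (300,300)) for i in a]
cv2.imwrite('pics/mos.png',np.vstack([np.hstack(a[:2]),np.hstack(a[2:])]))"
```

```text
(no output)
```

View pics/mos.png

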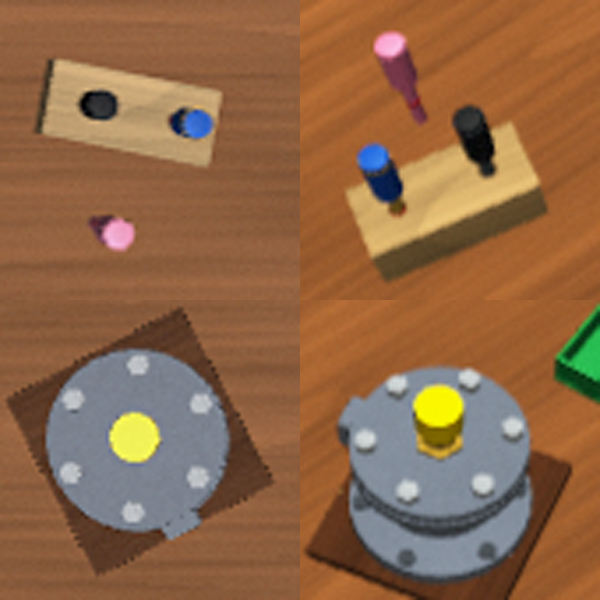

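```bash
python3 - <<'E'
import numpy as np,cv2
from h import *
T=np.load('/tmp/top0.npz');S=np.load('/tmp/scene0.npz')
# blue: bright top disc in each view
for n,c,w in(("T",T,(385,240,415,270)),("S",S,(135,230,160,262))):
    for v in(130,150,170):
        try:
            ce,s,m=blob(c,(100,120,v),(125,255,255),w);print(n,v,ce,s,plane(c,*ce,.122).round(4))
        except Exception as e:print(v,e)
# cap top disc in scene (bright)
for v in(200,230,245):
    for n,c,w in(("T",T,(240,200,300,260)),("S",S,(250,160,300,210))):
        try:
            ce,s,m=blob(c,(24,100,v),(34,255,255),w);print(n,"cap",v,ce,s,plane(c,*ce,.149).round(4))
        except Exception as e:print(v,e)
# bolts: bright grey in top view
h=cv2.cvtColor(T["img"],cv2.COLOR_BGR2HSV);m=cv2.inRange(h,(0,0,165),(179,50,255))[185:275,230:310]
n,l,s,ce=cv2.connectedComponentsWithStats(m);P=[plane(T,*(ce[i]+[230,185]),.114) for i in range(1,n) if s[i,4]>8]
print("bolts",np.round(P,3),np.mean(P,0))
# rack outline
h=cv2.cvtColor(T["img"],cv2.COLOR_BGR2HSV)
m=cv2.inRange(h,(12,50,150),(24,160,255));k=np.zeros_like(m);k[232:272,350:412]=255;m&=k
ct=max(cv2.findContours(m,0,2)[0],key=cv2.contourArea);r=cv2.minAreaRect(ct);print("rack",r,[plane(T,*p,.045).round(3) for p in cv2.boxPoints(r)],plane(T,*r[0],.045))
E
```

```text
T 130 [400.5        254.70833333] [397 251   8   8  48] [ 0.4209 -0.3145  0.122 ]
T 150 [400.5        254.70833333] [397 251   8   8  48] [ 0.4209 -0.3145  0.122 ]
T 170 [400.72727273 254.84090909] [397 251   8   8  44] [ 0.4206 -0.3151  0.122 ]
S 130 [145.26530612 239.32653061] [142 236   8   8  49] [ 0.4215 -0.3145  0.122 ]
S 150 [145.29787234 239.17021277] [142 236   8   7  47] [ 0.4212 -0.3142  0.122 ]
S 170 [145.36956522 239.10869565] [142 236   8   7  46] [ 0.4211 -0.314   0.122 ]
T cap 200 [267.60402685 228.51677852] [261 222  14  14 149] [0.4913 0.0289 0.149 ]
S cap 200 [273.7751938  179.54263566] [267 174  14  12 129] [0.4911 0.0301 0.149 ]
T cap 230 [267.55882353 228.375     ] [261 222  14  13 136] [0.4917 0.029  0.149 ]
S cap 230 [273.75862069 179.64655172] [267 175  14  11 116] [0.4913 0.0299 0.149 ]
T cap 245 [269.60714286 227.46428571] [263 222  12  13  28] [0.494  0.0238 0.149 ]
S cap 245 [273.85148515 179.54455446] [268 175  13  10 101] [0.4912 0.0303 0.149 ]
bolts [[ 0.547  0.027  0.114]
 [ 0.522  0.076  0.114]
 [ 0.517 -0.02   0.114]
 [ 0.466  0.078  0.114]
 [ 0.463 -0.017  0.114]
 [ 0.436  0.031  0.114]] [0.49167592 0.02915454 0.114     ]
rack ((382.09613037109375, 251.5192413330078), (48.63679504394531, 22.553354263305664), 11.309932708740234) [array([ 0.411, -0.21 ,  0.045]), array([ 0.472, -0.224,  0.045]), array([ 0.445, -0.353,  0.045]), array([ 0.385, -0.339,  0.045])] [ 0.42791176 -0.28176845  0.045     ]
```

```bash
cat >> h.py <<'E'
from scipy.spatial.transform import Rotation as Rn
def togo(bot,p,yaw):
    """yaw: world angle (deg) of tool y axis"""
    o=bot.get_obs();R=Rn.from_quat(o["tool_rot"]).as_matrix()
    d=R.T@(np.array(p)-o["eef_pos"])*1000
    a=np.degrees(np.arctan2(R[1,1],R[0,1]));t=-(yaw-a);t=(t+90)%180-90
    print("eef",np.round(o["eef_pos"],4),"yaw",a.round(1),"togo mm",d.round(1),"turn",round(t,1),"F",np.round(o["ft_force"],1),"w",round(float(o["grip_width"]),4),"t",o["clock"],"tilt",R[:,2].round(3),"q6",o["joint_pos"].round(2))
E
python3 -m crank '[[[0,0,0,-9,75],[0,0,0,-9,75],[0,0,0,-9,75],[0,0,0,0,75]]]'
python3 -c "
from workcell import bot
from h import *
togo(bot,[.4913,.0292,.2],90)"
```

```text
clock: 0.6
eef_pos: [0.2241, 0.4446, 0.2283]
tool_rot: [-0.009, 1.0, -0.003, -0.002]
ft_force: [-0.4, 0.0, 0.3]
grip_width: 0.0606
eef [0.2241 0.4446 0.2283] yaw 91.0 togo mm [-259.9 -419.9   30. ] turn 1.0 F [-0.4  0.   0.3] w 0.0606 t 0.6 tilt [-0.003 -0.006 -1.   ] q6 [1.1  0.24 0.   1.34 0.   1.09]
```

```bash
python3 -m crank '[[[-26,-42,0,0,75],[-26,-42,0,0,75],[-26,-42,0,0,75],[-26,-42,0,0,75],[-26,-42,0,0,75],[-26,-42,0,0,75],[-26,-42,0,0,75],[-26,-42,0,0,75],[-26,-42,0,0,75]]]'
python3 -c "
from workcell import bot
from h import *
togo(bot,[.4913,.0292,.2],90)"
```

```text
clock: 1.72
eef_pos: [0.4665, 0.0602, 0.2283]
tool_rot: [0.0, 1.0, -0.003, -0.002]
ft_force: [0.0, 1.4, 0.3]
grip_width: 0.0604
eef [0.4665 0.0602 0.2283] yaw 90.0 togo mm [-24.9 -30.8  28.5] turn -0.0 F [0.  1.4 0.3] w 0.0604 t 1.725 tilt [-0.003 -0.006 -1.   ] q6 [ 0.13  0.19 -0.07  1.32 -0.01  0.13]
```

```bash
python3 -m crank '[[[-25,-31,14,0,75],[0,0,14,0,75],[0,0,0,0,75]]]'
python3 -c "
from workcell import bot
from h import *
togo(bot,[.4913,.0292,.127],90)
import cv2
c=bot.camera('scene');cv2.imwrite('pics/s1.png',cv2.resize(c['img'][110:230,200:360],None,fx=5,fy=5,interpolation=2))"
```

```text
clock: 2.1
eef_pos: [0.4928, 0.0249, 0.1989]
tool_rot: [0.007, 1.0, -0.003, -0.002]
ft_force: [-0.5, -0.3, -0.7]
grip_width: 0.0602
eef [0.4928 0.0249 0.1989] yaw 89.2 togo mm [ 1.2  4.7 71.8] turn -0.8 F [-0.5 -0.3 -0.7] w 0.0602 t 2.1 tilt [-0.004 -0.006 -1.   ] q6 [ 0.05  0.25 -0.07  1.26 -0.01  0.07]
```

View pics/s1.png

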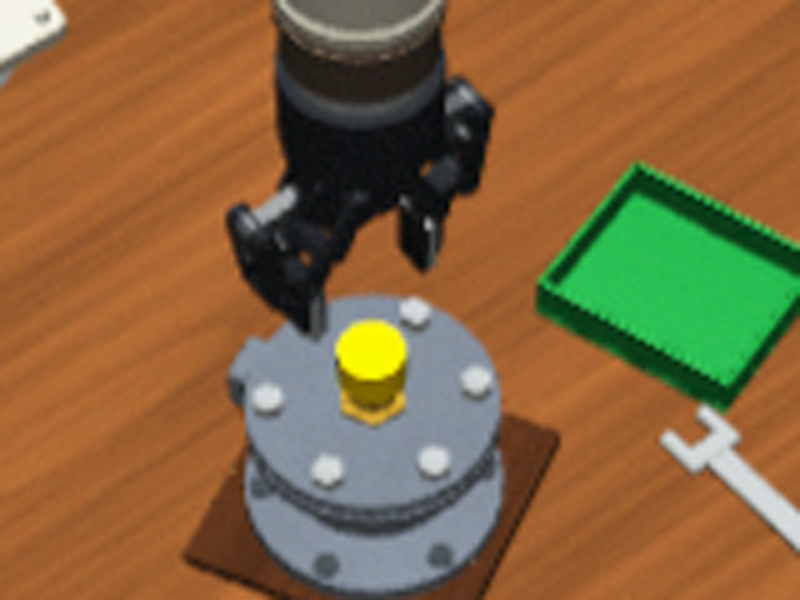

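The gripper sits above the yellow cap (picture ~(370,350)), with the jaws straddling it. Descending.

```bash
python3 -m crank '[[[1,4,20,-1,75],[0,0,20,0,75],[0,0,20,0,75],[0,0,8,0,75],[0,0,0,0,75]]]'
python3 -c "
from workcell import bot
from h import *
togo(bot,[.4913,.0292,.127],90)"
```

```text
clock: 2.78
eef_pos: [0.4921, 0.0342, 0.134]
tool_rot: [-0.005, 1.0, -0.003, 0.002]
ft_force: [0.3, -0.2, 0.5]
grip_width: 0.0602
eef [0.4921 0.0342 0.134 ] yaw 90.6 togo mm [ 0.8 -5.   7. ] turn 0.6 F [ 0.3 -0.2  0.5] w 0.0602 t 2.775 tilt [ 0.004 -0.005 -1.   ] q6 [ 0.07  0.29 -0.19  1.09 -0.01  0.06]
```

```bash
python3 -m crank '[[[1,-5,5,0,75],[0,0,0,0,75],[0,0,0,0,75]]]'
python3 -c "
from workcell import bot
from h import *
togo(bot,[.4913,.0292,.127],90)"
```

```text
clock: 3.15
eef_pos: [0.4923, 0.0292, 0.1308]
tool_rot: [-0.005, 1.0, -0.003, 0.004]
ft_force: [0.3, 0.4, 0.1]
grip_width: 0.0605
eef [0.4923 0.0292 0.1308] yaw 90.6 togo mm [ 1.1 -0.   3.8] turn 0.6 F [0.3 0.4 0.1] w 0.0605 t 3.15 tilt [ 0.007 -0.005 -1.   ] q6 [ 0.06  0.29 -0.2   1.07 -0.01  0.05]
```

```bash
python3 -m crank '[[[1,0,4,0,75],[0,0,0,0,75],[0,0,0,0,255],[0,0,0,0,255],[0,0,0,0,255],[0,0,0,0,255]]]'
python3 -c "
from workcell import bot
from h import *
togo(bot,[.4913,.0292,.127],90)"
```

```text
clock: 3.9
eef_pos: [0.4918, 0.0291, 0.1272]
tool_rot: [-0.005, 1.0, -0.003, 0.004]
ft_force: [-1.5, -1.0, 0.2]
grip_width: 0.034
eef [0.4918 0.0291 0.1272] yaw 90.6 togo mm [0.5 0.1 0.2] turn 0.6 F [-1.5 -1.   0.2] w 0.034 t 3.9 tilt [ 0.008 -0.005 -1.   ] q6 [ 0.06  0.29 -0.21  1.06 -0.01  0.05]
```

```bash
python3 -m crank '[[[0,0,0,0,255],[0,0,-8,0,255],[0,0,-15,0,255],[0,0,-25,0,255],[0,0,-30,0,255],[0,0,0,0,255]]]'
python3 -c "
from workcell import bot
from h import *
togo(bot,[.493,.252,.2],90)
import cv2
c=bot.camera('scene');cv2.imwrite('pics/s2.png',cv2.resize(c['img'][110:230,200:360],None,fx=5,fy=5,interpolation=2))"
```

```text
clock: 4.65
eef_pos: [0.4909, 0.0295, 0.2084]
tool_rot: [-0.005, 1.0, -0.003, 0.004]
ft_force: [0.0, 0.8, -0.2]
grip_width: 0.034
eef [0.4909 0.0295 0.2084] yaw 90.6 togo mm [ -4.4 222.5   7.3] turn 0.6 F [ 0.   0.8 -0.2] w 0.034 t 4.65 tilt [ 0.008 -0.005 -1.   ] q6 [ 0.06  0.23 -0.07  1.26 -0.01  0.05]
```

View pics/s2.png

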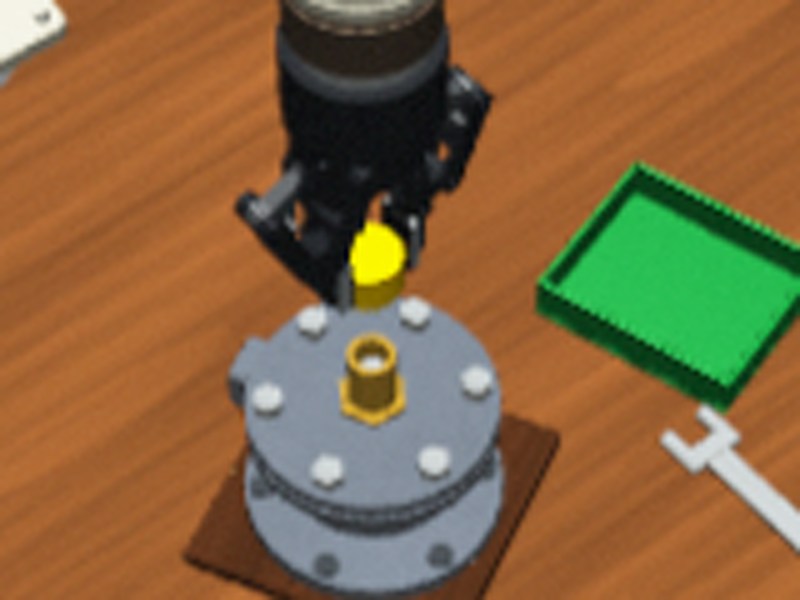

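The cap is lifted cleanly and upright at (375,265); the bush is bare at (372,360). Going over the tray.

```bash
python3 -m crank '[[[0,20,0,0,255],[0,37,0,0,255],[0,37,0,0,255],[0,37,0,0,255],[0,37,0,0,255],[0,37,0,0,255],[0,0,0,0,255],[0,0,0,0,255]]]'
python3 -c "
from workcell import bot
from h import *
togo(bot,[.493,.252,.04],90)"
```

```text
clock: 5.7
eef_pos: [0.4826, 0.2375, 0.1948]
tool_rot: [-0.004, 1.0, -0.006, -0.006]
ft_force: [0.6, 0.0, 0.0]
grip_width: 0.0339
eef [0.4826 0.2375 0.1948] yaw 90.5 togo mm [-12.3  16.3 154.4] turn 0.5 F [0.6 0.  0. ] w 0.0339 t 5.7 tilt [-0.011 -0.012 -1.   ] q6 [ 0.46  0.35  0.05  1.29 -0.01  0.45]
```

```bash
python3 -m crank '[[[-11,14,20,0,255],[0,0,30,0,255],[0,0,30,0,255],[0,0,30,0,255],[0,0,20,0,255],[0,0,0,0,255],[0,0,0,0,255]]]'
python3 -c "
from workcell import bot
from h import *
togo(bot,[.493,.252,.0065],90)"
```

```text
clock: 6.58
eef_pos: [0.4925, 0.2412, 0.0603]
tool_rot: [0.002, 1.0, -0.008, -0.007]
ft_force: [1.4, 0.4, -0.6]
grip_width: 0.0341
eef [0.4925 0.2412 0.0603] yaw 89.8 togo mm [-1.2 11.6 53.6] turn -0.2 F [ 1.4  0.4 -0.6] w 0.0341 t 6.575 tilt [-0.013 -0.015 -1.   ] q6 [ 0.46  0.48 -0.12  0.99 -0.01  0.46]
```

```bash
python3 -m crank '[[[0,8,15,0,255],[0,0,15,0,255],[0,0,10,0,255],[0,0,5,0,255],[0,0,0,0,255]]]'
python3 -c "
from workcell import bot
from h import *
togo(bot,[.493,.252,.0065],90)"
```

```text
clock: 7.2
eef_pos: [0.493, 0.2496, 0.0136]
tool_rot: [0.002, 1.0, -0.007, -0.005]
ft_force: [0.0, -0.9, -0.2]
grip_width: 0.0342
eef [0.493  0.2496 0.0136] yaw 89.8 togo mm [-0.   2.5  7.1] turn -0.2 F [ 0.  -0.9 -0.2] w 0.0342 t 7.2 tilt [-0.011 -0.014 -1.   ] q6 [ 0.47  0.54 -0.16  0.89 -0.01  0.48]
```

```bash
python3 -m crank '[[[0,0,4,0,255],[0,0,2,0,255],[0,0,0,0,255]]]'
python3 -c "
from workcell import bot
from h import *
togo(bot,[.493,.252,.0065],90)"
```

```text
clock: 7.58
eef_pos: [0.4936, 0.2497, 0.0079]
tool_rot: [0.002, 1.0, -0.007, -0.005]
ft_force: [0.3, -0.9, -0.1]
grip_width: 0.0338
eef [0.4936 0.2497 0.0079] yaw 89.8 togo mm [0.6 2.3 1.4] turn -0.2 F [ 0.3 -0.9 -0.1] w 0.0338 t 7.575 tilt [-0.009 -0.013 -1.   ] q6 [ 0.47  0.55 -0.16  0.88 -0.01  0.48]
```

```bash
python3 -m crank '[[[0,0,1.5,0,255],[0,0,0,0,255],[0,0,0,0,255]]]'; python3 -m crank '[[[0,0,0,0,120],[0,0,0,0,110],[0,0,0,0,110]]]'
python3 -c "
from workcell import bot
from h import *
togo(bot,[.493,.252,.0065],90)"
```

```text
clock: 7.95
eef_pos: [0.494, 0.2499, 0.0068]
tool_rot: [0.002, 1.0, -0.006, -0.004]
ft_force: [-0.7, -1.1, 0.2]
grip_width: 0.0336
clock: 8.32
eef_pos: [0.4942, 0.25, 0.0071]
tool_rot: [0.002, 1.0, -0.006, -0.004]
ft_force: [-0.2, -0.3, 1.3]
grip_width: 0.0482
eef [0.4942 0.25   0.0071] yaw 89.8 togo mm [1.2 2.  0.6] turn -0.2 F [-0.2 -0.3  1.3] w 0.0482 t 8.325 tilt [-0.008 -0.012 -1.   ] q6 [ 0.47  0.55 -0.16  0.87 -0.01  0.48]
```

Released; rise straight up and check.

```bash
python3 -m crank '[[[0,0,-10,0,110],[0,0,-25,0,110],[0,0,-40,0,90],[0,0,-50,0,75],[0,0,-50,0,75],[0,0,-30,0,75],[0,-40,0,0,75],[0,-50,0,0,75],[0,-60,0,0,75],[0,-60,0,0,75],[0,-60,0,0,75]]]'
python3 -c "
from workcell import bot
from h import *
togo(bot,[.421,-.3143,.19],77)
import cv2
c=bot.camera('scene');cv2.imwrite('pics/s3.png',cv2.resize(c['img'][110:230,230:390],None,fx=5,fy=5,interpolation=2))"
```

```text
clock: 9.7
eef_pos: [0.497, -0.0201, 0.2304]
tool_rot: [-0.003, 1.0, -0.005, 0.002]
ft_force: [1.2, -0.0, 0.6]
grip_width: 0.0602
eef [ 0.497  -0.0201  0.2304] yaw 90.4 togo mm [  78.  -293.3   43. ] turn 13.4 F [ 1.2 -0.   0.6] w 0.0602 t 9.7 tilt [ 0.004 -0.01  -1.   ] q6 [-0.03  0.23 -0.01  1.33 -0.01 -0.04]
```

View pics/s3.png

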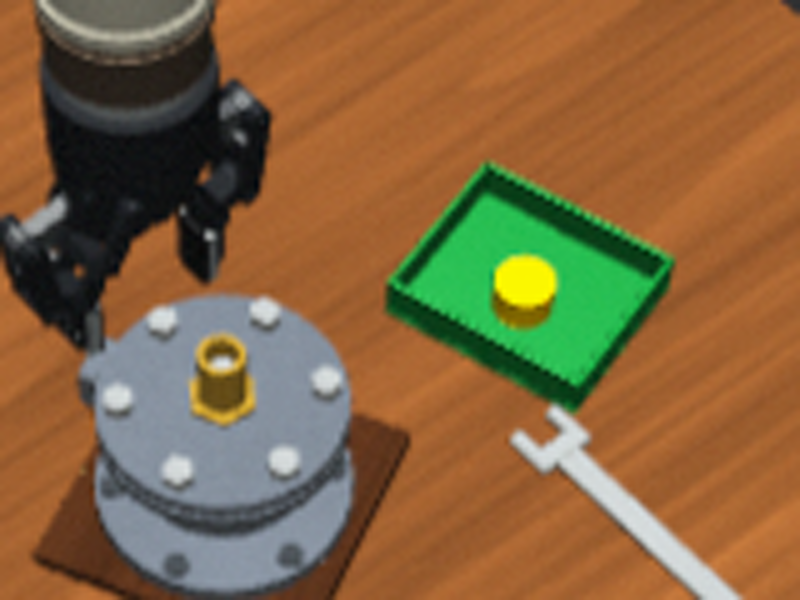

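The cap stands in the tray at (525,290), top plate up, and the bush is empty. Now the rod: turn the jaws along the rack's x.

```bash
python3 -m crank '[[[20,-50,0,0,75],[20,-55,0,0,75],[20,-55,0,0,75],[15,-55,0,0,75],[0,-55,0,0,75],[0,0,0,0,75]]]'; python3 -m crank '[[[0,0,0,-10,75],[0,0,0,-10,75],[0,0,0,-10,75],[0,0,0,-10,75],[0,0,0,-10,75],[0,0,0,-10,75],[0,0,0,-10,75],[0,0,0,-5,75],[0,0,0,0,75]]]'
python3 -c "
from workcell import bot
from h import *
togo(bot,[.421,-.3143,.19],-13)"
```

```text
clock: 10.5
eef_pos: [0.4188, -0.3067, 0.2398]
tool_rot: [0.003, 1.0, -0.01, 0.006]
ft_force: [-0.3, 1.1, -0.5]
grip_width: 0.0605
clock: 11.62
eef_pos: [0.4198, -0.296, 0.2444]
tool_rot: [-0.627, 0.779, -0.01, 0.0]
ft_force: [-0.2, -0.1, 0.0]
grip_width: 0.06
eef [ 0.4198 -0.296   0.2444] yaw 167.6 togo mm [16.9 -4.2 54.7] turn 0.6 F [-0.2 -0.1  0. ] w 0.06 t 11.625 tilt [ 0.013 -0.016 -1.   ] q6 [-0.61  0.25  0.05  1.35 -0.01 -1.97]
```

```bash
python3 -m crank '[[[17,-4,20,0,75],[0,0,20,0,75],[0,0,20,0,75],[0,0,10,0,75],[0,0,0,0,75],[0,0,0,0,75]]]'
python3 -c "
from workcell import bot
from h import *
togo(bot,[.421,-.3143,.14],-13)
import cv2
for n,(x,y) in (('scene',(110,160)),('top',(330,200))):
    c=bot.camera(n);cv2.imwrite(f'pics/{n}4.png',cv2.resize(c['img'][y:y+90,x:x+120],None,fx=5,fy=5,interpolation=2))"
```

```text
clock: 12.38
eef_pos: [0.4231, -0.3119, 0.1762]
tool_rot: [-0.625, 0.78, -0.012, 0.001]
ft_force: [-1.0, -0.6, -0.6]
grip_width: 0.0603
eef [ 0.4231 -0.3119  0.1762] yaw 167.4 togo mm [ 2.3  2.3 36.2] turn 0.4 F [-1.  -0.6 -0.6] w 0.0603 t 12.375 tilt [ 0.017 -0.017 -1.   ] q6 [-0.63  0.3  -0.06  1.19 -0.   -1.98]
```

View pics/scene4.png

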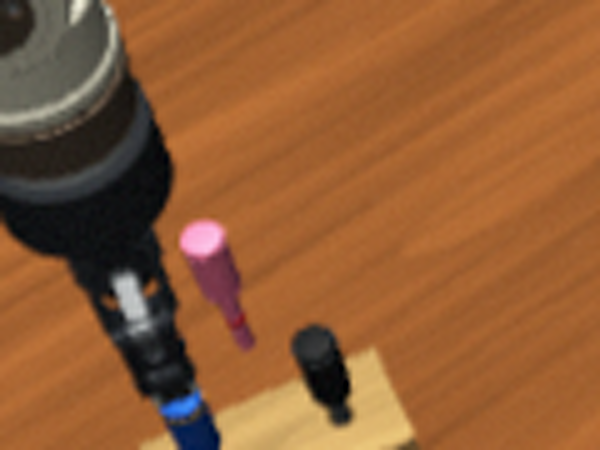

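The gripper is directly above the blue handle (180,405); the punch at (320,365) and pink rod at (210,270) are clear. Descending.

```bash
python3 -m crank '[[[2,2,20,0,75],[0,0,20,0,75],[0,0,20,0,75],[0,0,15,0,75],[0,0,0,0,75],[0,0,0,0,75]]]'
python3 -c "
from workcell import bot
from h import *
togo(bot,[.421,-.3143,.078],-13)"
```

```text
clock: 13.22
eef_pos: [0.4253, -0.3174, 0.1039]
tool_rot: [-0.625, 0.781, -0.017, 0.003]
ft_force: [-0.0, -0.3, 0.4]
grip_width: 0.0601
eef [ 0.4253 -0.3174  0.1039] yaw 167.4 togo mm [-2.5  5.6 25.7] turn 0.4 F [-0.  -0.3  0.4] w 0.0601 t 13.225 tilt [ 0.025 -0.023 -0.999] q6 [-0.64  0.37 -0.17  1.   -0.   -1.99]
```

```bash
python3 -m crank '[[[-2,5,8,0,75],[0,0,8,0,75],[0,0,8,0,75],[0,0,2,0,75],[0,0,0,0,75],[0,0,0,0,75]]]'
python3 -c "
from workcell import bot
from h import *
togo(bot,[.421,-.3143,.078],-13)"
```

```text
clock: 13.98
eef_pos: [0.422, -0.3153, 0.0773]
tool_rot: [-0.625, 0.78, -0.018, 0.003]
ft_force: [0.3, 0.2, -0.6]
grip_width: 0.0604
eef [ 0.422  -0.3153  0.0773] yaw 167.4 togo mm [-0.7  1.2 -0.8] turn 0.4 F [ 0.3  0.2 -0.6] w 0.0604 t 13.975 tilt [ 0.027 -0.025 -0.999] q6 [-0.64  0.39 -0.22  0.93 -0.   -1.99]
```

```bash
python3 -m crank '[[[-1,1,0,0,75],[0,0,0,0,255],[0,0,0,0,255],[0,0,0,0,255],[0,0,0,0,255],[0,0,0,0,255],[0,0,0,0,255]]]'
python3 -c "
from workcell import bot
from h import *
togo(bot,[.421,-.3143,.078],-13)"
```

```text
clock: 14.85
eef_pos: [0.4213, -0.3143, 0.078]
tool_rot: [-0.625, 0.781, -0.019, 0.003]
ft_force: [-0.9, -0.2, 0.9]
grip_width: 0.0209
eef [ 0.4213 -0.3143  0.078 ] yaw 167.4 togo mm [ 0.1  0.3 -0. ] turn 0.4 F [-0.9 -0.2  0.9] w 0.0209 t 14.85 tilt [ 0.028 -0.025 -0.999] q6 [-0.64  0.38 -0.22  0.93 -0.   -1.99]
```

```bash
python3 -m crank '[[[0,0,-8,0,255],[0,0,-10,0,255],[0,0,-12,0,255],[0,0,-12,0,255]]]'; python3 -m crank '[[[0,0,-30,0,255],[0,0,-40,0,255],[0,0,-40,0,255],[0,0,-20,0,255],[0,0,0,0,255],[0,0,0,0,255]]]'
python3 -c "
from workcell import bot
from h import *
togo(bot,[.4913,.0292,.25],-13)
import cv2
for n,(x,y) in (('scene',(110,130)),):
    c=bot.camera(n);cv2.imwrite(f'pics/{n}5.png',cv2.resize(c['img'][y:y+150,x:x+150],None,fx=4,fy=4,interpolation=2))"
```

```text
clock: 15.35
eef_pos: [0.4198, -0.3127, 0.1217]
tool_rot: [-0.625, 0.78, -0.018, 0.003]
ft_force: [-0.1, 0.4, -0.1]
grip_width: 0.0204
clock: 16.1
eef_pos: [0.4163, -0.3094, 0.2603]
tool_rot: [-0.625, 0.78, -0.02, 0.004]
ft_force: [-0.0, 0.2, -0.6]
grip_width: 0.021
eef [ 0.4163 -0.3094  0.2603] yaw 167.4 togo mm [-347.     1.1    3.5] turn 0.4 F [-0.   0.2 -0.6] w 0.021 t 16.1 tilt [ 0.031 -0.027 -0.999] q6 [-0.64  0.23  0.07  1.37 -0.   -1.99]
```

View pics/scene5.png

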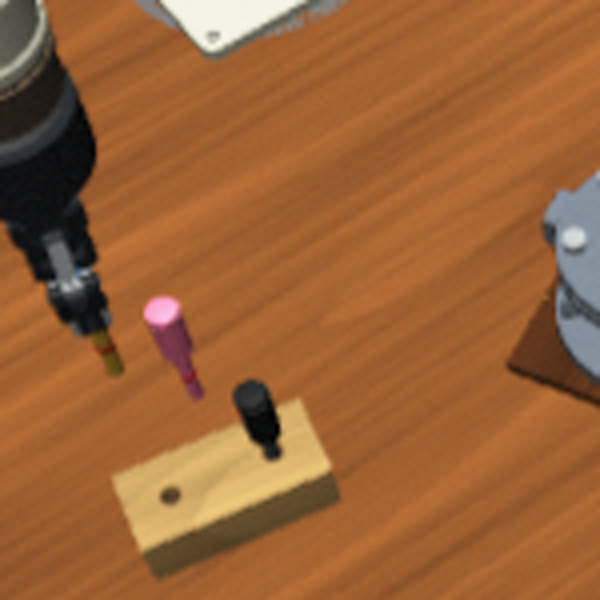

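The rod is out of the rack (tip at (118,372), hole empty at (170,495)); the punch is undisturbed. Moving to the bush.

```bash
python3 -m crank '[[[-20,0,0,0,255],[-40,0,0,0,255],[-45,0,0,0,255],[-45,0,0,0,255],[-45,0,0,0,255],[-45,0,0,0,255],[-45,0,0,0,255],[-30,0,0,0,255],[-10,0,0,0,255],[0,0,0,0,255],[0,0,0,0,255]]]'
python3 -c "
from workcell import bot
from h import *
togo(bot,[.4913,.0292,.24],-13)"
```

```text
clock: 17.52
eef_pos: [0.4818, 0.0258, 0.2433]
tool_rot: [-0.626, 0.78, -0.011, -0.002]
ft_force: [-0.9, -0.7, -0.3]
grip_width: 0.0209
eef [0.4818 0.0258 0.2433] yaw 167.6 togo mm [-5.5 -8.5  3.3] turn 0.6 F [-0.9 -0.7 -0.3] w 0.0209 t 17.525 tilt [ 0.01 -0.02 -1.  ] q6 [ 0.07  0.19 -0.02  1.34 -0.02 -1.29]
```

```bash
python3 -m crank '[[[-5,-8,3,0,255],[0,0,0,0,255],[0,0,0,0,255]]]'
python3 - <<'E'
from workcell import bot
from h import *
togo(bot,[.4913,.0292,.24],-13)
import cv2
c=bot.camera('scene');np.savez('/tmp/s6.npz',**c)
cv2.imwrite('pics/s6.png',cv2.resize(c['img'][120:220,215:335],None,fx=6,fy=6,interpolation=2))
R=np.array(c['R']);t=np.array(c['t']);K=np.array([[c['fx'],0,c['cx']],[0,c['fy'],c['cy']],[0,0,1]])
for X in([.4913,.0292,.145],[.4913,.0292,.174],[.4913,.0292,.203]):
    print(X,cv2.projectPoints(np.array([X]),cv2.Rodrigues(R)[0],t,K,np.array(c['D']))[0].ravel().round(1))
E
```

```text
clock: 17.9
eef_pos: [0.4913, 0.0268, 0.2401]
tool_rot: [-0.625, 0.781, -0.011, -0.002]
ft_force: [-0.3, 0.7, -0.3]
grip_width: 0.0206
eef [0.4913 0.0268 0.2401] yaw 167.3 togo mm [-2.4  0.6  0. ] turn 0.3 F [-0.3  0.7 -0.3] w 0.0206 t 17.9 tilt [ 0.01 -0.02 -1.  ] q6 [ 0.07  0.21 -0.01  1.34 -0.02 -1.28]
[0.4913, 0.0292, 0.145] [273.6 180.7]
[0.4913, 0.0292, 0.174] [273.4 174. ]
[0.4913, 0.0292, 0.203] [273.3 167.1]
```

View pics/s6.png

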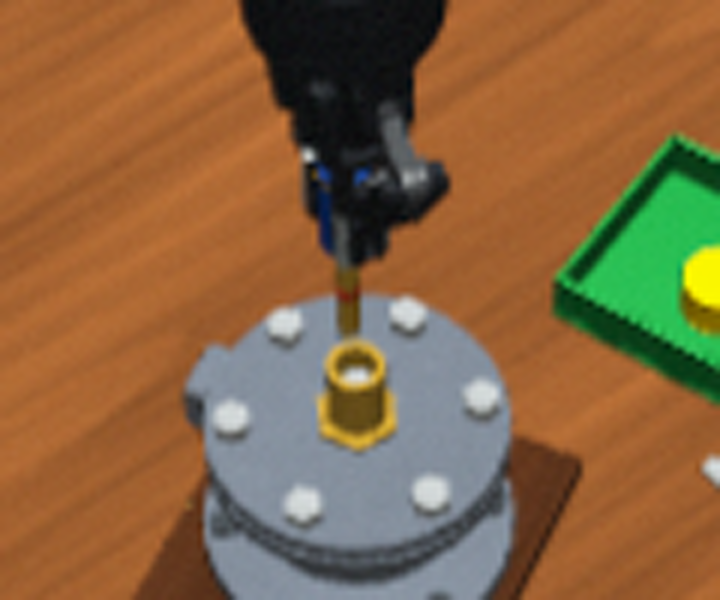

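The scene view shows the rod upright, tip at about (273,175.5), the red band above it, and the bush rim at (274.3,180.3): it needs about 2–3 mm in +y. Nudging, then entering the bush slowly.

```bash
python3 -m crank '[[[-3,0,0,0,255],[0,0,0,0,255],[0,0,8,0,255],[0,0,8,0,255],[0,0,8,0,255],[0,0,0,0,255],[0,0,0,0,255]]]'
python3 - <<'E'
from workcell import bot
from h import *
togo(bot,[.4917,.0292,.198],-13)
c=bot.camera('scene');np.savez('/tmp/s7.npz',**c)
cv2.imwrite('pics/s7.png',cv2.resize(c['img'][140:220,225:325],None,fx=7,fy=7,interpolation=2))
E
```

```text
clock: 18.82
eef_pos: [0.4916, 0.0292, 0.2138]
tool_rot: [-0.625, 0.781, -0.011, -0.003]
ft_force: [0.2, 0.3, -1.7]
grip_width: 0.0206
eef [0.4916 0.0292 0.2138] yaw 167.3 togo mm [-0.3  0.1 15.8] turn 0.3 F [ 0.2  0.3 -1.7] w 0.0206 t 18.825 tilt [ 0.009 -0.02  -1.   ] q6 [ 0.07  0.23 -0.06  1.28 -0.02 -1.28]
```

View pics/s7.png

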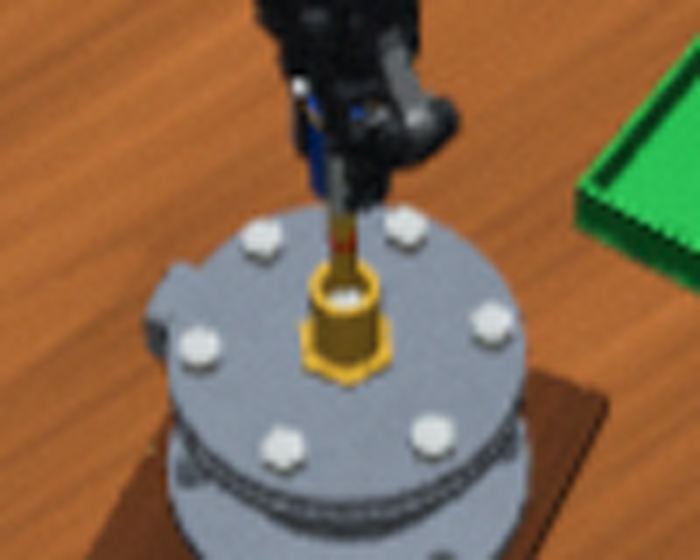

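```bash
python3 - <<'E'
import numpy as np,cv2
c=np.load('/tmp/s7.npz')
cv2.imwrite('pics/s7z.png',cv2.resize(c['img'][160:195,255:295],None,fx=16,fy=16,interpolation=cv2.INTER_CUBIC))
E
```

```text
(no output)
```

View pics/s7z.png

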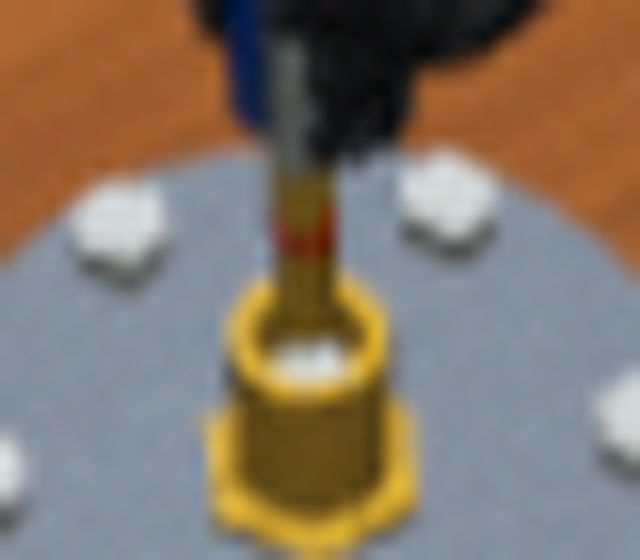

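```bash
python3 - <<'E'
import numpy as np,cv2
from h import *
c=np.load('/tmp/s7.npz');d=c['depth'];R=c['R'];t=c['t']
for v in range(170,183):
    row=[]
    for u in (272,273,274,275):
        o,r=ray(c,u,v);X=R.T@(np.array(R@(o+r)+t)*d[v,u]-t)
        row.append(f"{u}:{X.round(4)} {c['img'][v,u]}")
    print(v,' | '.join(row))
o,_=ray(c,273,175);print('cam',o)
E
```

```text
170 272:[0.5087 0.0122 0.224 ] [71 86 90] | 273:[0.5082 0.0155 0.2208] [71 81 84] | 274:[0.5104 0.0169 0.2219] [47 62 68] | 275:[0.5151 0.0164 0.2273] [35 52 60]
171 272:[0.494  0.023  0.1951] [56 83 97] | 273:[0.495  0.0253 0.1941] [43 79 92] | 274:[0.4973 0.0267 0.1955] [32 76 93] | 275:[0.4949 0.0317 0.1886] [48 84 96]
172 272:[0.4933 0.0234 0.1898] [53 83 99] | 273:[0.4958 0.0247 0.1914] [ 25  76 101] | 274:[0.4986 0.0256 0.1936] [ 22  76 100] | 275:[0.4964 0.0304 0.1871] [ 37  73 102]
173 272:[0.4944 0.0225 0.1876] [ 50  76 107] | 273:[0.4965 0.0241 0.1884] [ 23  76 103] | 274:[0.4979 0.0261 0.1882] [ 24  76 101] | 275:[0.4974 0.0296 0.1847] [ 19  55 112]
174 272:[0.4919 0.0243 0.1791] [ 57  67 121] | 273:[0.4958 0.0245 0.1831] [ 20  59 101] | 274:[0.4982 0.0258 0.1845] [ 17  58 104] | 275:[0.4969 0.0299 0.1796] [ 17  41 106]
175 272:[0.4952 0.0218 0.1805] [ 63  70 110] | 273:[0.4962 0.0242 0.1795] [15 40 96] | 274:[0.4955 0.0278 0.1756] [ 18  43 110] | 275:[0.4992 0.0282 0.1794] [ 8 39 85]
176 272:[0.4943 0.0224 0.1747] [ 64  87 100] | 273:[0.4949 0.025  0.1731] [21 66 98] | 27
[... 428 characters left out ...]
223 0.1616] [ 24  78 100] | 273:[0.495  0.0248 0.1604] [22 75 96] | 274:[0.4971 0.0263 0.1615] [ 22  76 100] | 275:[0.4964 0.03   0.1574] [22 66 89]
180 272:[0.4906 0.0247 0.1512] [20 69 90] | 273:[0.4975 0.0228 0.1605] [21 74 96] | 274:[0.4967 0.0265 0.1564] [21 73 97] | 275:[0.4976 0.0291 0.1551] [24 71 92]
181 272:[0.493  0.0229 0.1511] [ 66  99 115] | 273:[0.4942 0.0252 0.1503] [ 98 123 135] | 274:[0.4962 0.0269 0.1511] [102 124 131] | 275:[0.4985 0.0283 0.1524] [130 140 146]
182 272:[0.4804 0.0321 0.1242] [132 164 174] | 273:[0.4855 0.0316 0.1304] [179 190 188] | 274:[0.4886 0.0325 0.1331] [188 192 188] | 275:[0.49   0.0347 0.1328] [210 210 204]
cam [ 1.08345876 -0.41409828  1.19783001]
```

Depth on the shank puts its axis at about (0.492, 0.0288), within 1 mm of the bush axis, tip around z 0.149. Entering.

```bash
python3 -m crank '[[[0,0,5,0,255],[0,0,5,0,255],[0,0,4,0,255],[0,0,0,0,255],[0,0,0,0,255]]]'
python3 - <<'E'
from workcell import bot
from h import *
togo(bot,[.4917,.0292,.182],-13)
E
```

```text
clock: 19.5
eef_pos: [0.492, 0.0289, 0.1991]
tool_rot: [-0.625, 0.781, -0.011, -0.003]
ft_force: [-0.1, 0.6, -0.5]
grip_width: 0.0211
eef [0.492  0.0289 0.1991] yaw 167.3 togo mm [-0.5  0.6 17.1] turn 0.3 F [-0.1  0.6 -0.5] w 0.0211 t 19.5 tilt [ 0.01 -0.02 -1.  ] q6 [ 0.07  0.24 -0.09  1.24 -0.02 -1.28]
```

```bash
for i in 1; do python3 -m crank '[[[0,0,2,0,255],[0,0,0,0,255]]]'; python3 -m crank '[[[0,0,2,0,255],[0,0,0,0,255]]]'; python3 -m crank '[[[0,0,2,0,255],[0,0,0,0,255]]]'; done
python3 - <<'E'
from workcell import bot
from h import *
togo(bot,[.4917,.0292,.182],-13)
E
```

```text
clock: 19.75
eef_pos: [0.4922, 0.0289, 0.1972]
tool_rot: [-0.625, 0.781, -0.011, -0.002]
ft_force: [0.7, 0.6, -0.8]
grip_width: 0.0206
clock: 20.0
eef_pos: [0.4925, 0.0289, 0.1961]
tool_rot: [-0.625, 0.781, -0.011, -0.002]
ft_force: [-0.9, 1.2, 2.1]
grip_width: 0.0209
clock: 20.25
eef_pos: [0.4924, 0.0289, 0.1947]
tool_rot: [-0.625, 0.781, -0.011, -0.001]
ft_force: [-0.8, 0.2, 3.1]
grip_width: 0.021
eef [0.4924 0.0289 0.1947] yaw 167.3 togo mm [-0.3  1.  12.6] turn 0.3 F [-0.8  0.2  3.1] w 0.021 t 20.25 tilt [ 0.012 -0.02  -1.   ] q6 [ 0.07  0.24 -0.1   1.23 -0.02 -1.28]
```

```bash
python3 -m crank '[[[0,0,2,0,255],[0,0,0,0,255]]]'; python3 -m crank '[[[0,0,3,0,255],[0,0,0,0,255]]]'; python3 -m crank '[[[0,0,3,0,255],[0,0,0,0,255],[0,0,0,0,255]]]'
python3 - <<'E'
from workcell import bot
from h import *
for i in range(1): togo(bot,[.4917,.0292,.182],-13)
c=bot.camera('scene');np.savez('/tmp/s8.npz',**c)
cv2.imwrite('pics/s8.png',cv2.resize(c['img'][160:195,255:295],None,fx=16,fy=16,interpolation=cv2.INTER_CUBIC))
E
```

```text
clock: 20.5
eef_pos: [0.4924, 0.0289, 0.1929]
tool_rot: [-0.625, 0.781, -0.012, -0.001]
ft_force: [-2.1, -0.4, 3.6]
grip_width: 0.0209
clock: 20.75
eef_pos: [0.4925, 0.0289, 0.19]
tool_rot: [-0.625, 0.781, -0.012, -0.001]
ft_force: [-0.8, 0.5, 5.6]
grip_width: 0.0202
clock: 21.12
eef_pos: [0.4925, 0.0289, 0.1876]
tool_rot: [-0.625, 0.781, -0.012, -0.001]
ft_force: [-2.1, -0.7, 5.8]
grip_width: 0.0205
eef [0.4925 0.0289 0.1876] yaw 167.3 togo mm [-0.2  0.9  5.6] turn 0.3 F [-2.1 -0.7  5.8] w 0.0205 t 21.125 tilt [ 0.013 -0.019 -1.   ] q6 [ 0.07  0.24 -0.11  1.21 -0.02 -1.28]
```

View pics/s8.png

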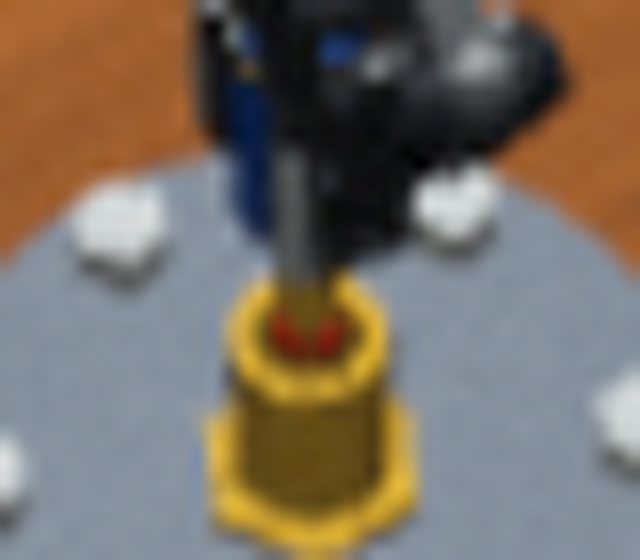

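```bash
python3 - <<'E'
import numpy as np,cv2
from workcell import bot
from h import *
def pts(c,uv):
    R=c['R'];t=c['t'];return np.array([R.T@((R@sum(ray(c,u,v))+t)*c['depth'][v,u]-t) for u,v in uv])
for f in('s7','s8'):
    c=np.load(f'/tmp/{f}.npz')
    uv=[(u,v) for u in range(258,292) for v in range(172,205)]
    P=pts(c,uv);r=np.hypot(P[:,0]-.4913,P[:,1]-.0292)
    # cover
    s=(r>25)&(r<45)&(abs(P[:,2]-.105)<.012);print(f,'cover z',np.median(P[s,2]),s.sum())
    s=(r<14)&(r>8)&(abs(P[:,2]-.145)<.008);print('rim z',np.median(P[s,2]),s.sum(),P[s].mean(0).round(4))
    h=cv2.cvtColor(c['img'],cv2.COLOR_BGR2HSV)
    m=((h[...,0]<9)|(h[...,0]>172))&(h[...,1]>170)
    R=[(u,v) for u in range(268,282) for v in range(170,186) if m[v,u]]
    print('red',R, np.mean(R,0), pts(c,R).mean(0).round(4))
o=[]
for i in range(16):
    bot.camera('top');x=bot.get_obs();o.append([*x['ft_force'],x['eef_pos'][2]])
o=np.array(o);print(o.mean(0).round(4),o.std(0).round(4),x['clock'])
E
```

```text
s7 cover z nan 0
rim z nan 0 [nan nan nan]
red [(274, 175), (275, 174)] [274.5 174.5] [0.4962 0.0289 0.1776]
s8 cover z nan 0
rim z nan 0 [nan nan nan]
red [(272, 180), (272, 181), (273, 181), (275, 180), (275, 181)] [273.4 180.6] [0.4959 0.0252 0.1539]
[-2.3578 -0.081   6.1617  0.1877] [0.3665 0.4757 0.4771 0.    ] 21.975
  return _methods._mean(a, axis=axis, dtype=dtype,
  ret = ret.dtype.type(ret / rcount)
<stdin>:12: RuntimeWarning: Mean of empty slice.
  ret = um.true_divide(
```

```bash
cat > m.py <<'E'
import numpy as np,cv2
from h import *
def pts(c,uv):
    R=c['R'];t=c['t'];return np.array([R.T@((R@sum(ray(c,u,v))+t)*c['depth'][v,u]-t) for u,v in uv])
def meas(c):
    uv=[(u,v) for u in range(240,310) for v in range(165,215)]
    P=pts(c,uv);r=np.hypot(P[:,0]-.4913,P[:,1]-.0292)
    s=(r>.02)&(r<.045)&(abs(P[:,2]-.105)<.012);print('cover z',np.median(P[s,2]).round(4),s.sum())
    s=(r<.014)&(r>.008)&(abs(P[:,2]-.145)<.005);print('rim z',np.median(P[s,2]).round(4),s.sum(),P[s].mean(0).round(4))
    h=cv2.cvtColor(np.array(c['img']),cv2.COLOR_BGR2HSV)
    m=((h[...,0]<10)|(h[...,0]>172))&(h[...,1]>150)
    R=[(u,v) for u in range(268,282) for v in range(170,190) if m[v,u]]
    if R: print('red',R,np.mean(R,0).round(2),pts(c,R).mean(0).round(4))
E
python3 - <<'E'
import numpy as np
from m import *
for f in('s6','s7','s8'): print(f);meas(np.load(f'/tmp/{f}.npz'))
E
```

```text
s6
cover z 0.106 545
rim z 0.1451 43 [0.4926 0.0282 0.1452]
s7
cover z 0.1061 545
rim z 0.145 32 [0.4938 0.0275 0.1449]
red [(273, 175), (274, 175), (275, 174)] [274.   174.67] [0.4962 0.0273 0.1782]
s8
cover z 0.106 543
rim z 0.1449 36 [0.4942 0.0278 0.1444]
red [(272, 180), (272, 181), (273, 181), (275, 180), (275, 181)] [273.4 180.6] [0.4959 0.0252 0.1539]
```

```bash
python3 -m crank '[[[0,0,3,0,255],[0,0,0,0,255]]]'; python3 -m crank '[[[0,0,3,0,255],[0,0,0,0,255],[0,0,0,0,255]]]'
python3 - <<'E'
from workcell import bot
from m import *
togo(bot,[.4917,.0292,.182],-13)
D=[];I=[];o=[]
for i in range(16):
    c=bot.camera('scene');D.append(c['depth']);I.append(c['img']);x=bot.get_obs();o.append([*x['ft_force'],x['eef_pos'][2]])
o=np.array(o);print(o.mean(0).round(4),o.std(0).round(4),x['clock'])
c=dict(c);c['depth']=np.mean(D,0);c['img']=np.mean(I,0).astype(np.uint8);np.savez('/tmp/s9.npz',**c);meas(c)
cv2.imwrite('pics/s9.png',cv2.resize(c['img'][160:195,255:295],None,fx=16,fy=16,interpolation=cv2.INTER_CUBIC))
for v in range(176,187): print(v,pts(c,[(273,v),(274,v)]).mean(0).round(4),c['img'][v,272:276].tolist())
E
```

```text
clock: 22.22
eef_pos: [0.4925, 0.0289, 0.1854]
tool_rot: [-0.625, 0.781, -0.012, -0.001]
ft_force: [-2.3, 0.5, 6.8]
grip_width: 0.0206
clock: 22.6
eef_pos: [0.4924, 0.0289, 0.1839]
tool_rot: [-0.625, 0.781, -0.012, -0.0]
ft_force: [-1.6, 0.1, 7.9]
grip_width: 0.0207
eef [0.4924 0.0289 0.1839] yaw 167.3 togo mm [-0.2  0.8  1.9] turn 0.3 F [-1.6  0.1  7.9] w 0.0207 t 22.6 tilt [ 0.015 -0.019 -1.   ] q6 [ 0.07  0.24 -0.12  1.2  -0.02 -1.28]
[-3.07    0.1405  7.6171  0.1839] [0.4501 0.7072 0.4767 0.    ] 23.4
cover z 0.1061 499
rim z 0.1456 38 [0.4949 0.0262 0.145 ]
red [(274, 182)] [274. 182.] [0.4984 0.0251 0.1507]
176 [ 0.5451 -0.011   0.2592] [[79, 79, 76], [80, 81, 78], [47, 47, 44], [28, 26, 25]]
177 [0.5088 0.0161 0.1919] [[73, 94, 103], [78, 80, 79], [55, 64, 67], [24, 34, 38]]
178 [0.5084 0.0163 0.187 ] [[36, 90, 113], [59, 77, 86], [47, 78, 92], [25, 59, 74]]
179 [0.497  0.0249 0.1625] [[21, 71, 106], [22, 73, 99], [23, 77, 100], [22, 71, 94]]
180 [0.497  0.0248 0.1583] [[19, 52, 110], [22, 72, 102], [23, 76, 100], [22, 67, 103]]
181 [0.4971 0.0246 0.1541] [[15, 44, 100], [18, 57, 106], [20, 63, 99], [17, 47, 104]]
182 [0.4974 0.0243 0.1504] [[23, 75, 111], [16, 46, 108], [16, 41, 97], [15, 41, 86]]
183 [0.4969 0.0246 0.1451] [[42, 141, 180], [34, 114, 153], [31, 103, 147], [37, 125, 163]]
184 [0.5003 0.022  0.1467] [[46, 154, 194], [42, 142, 181], [42, 140, 178], [46, 153, 193]]
185 [0.5013 0.0212 0.1441] [[27, 89, 116], [27, 92, 120], [27, 92, 121], [24, 78, 103]]
186 [0.5022 0.0205 0.1412] [[23, 74, 97], [23, 75, 99], [23, 76, 100], [24, 76, 101]]
```

View pics/s9.png

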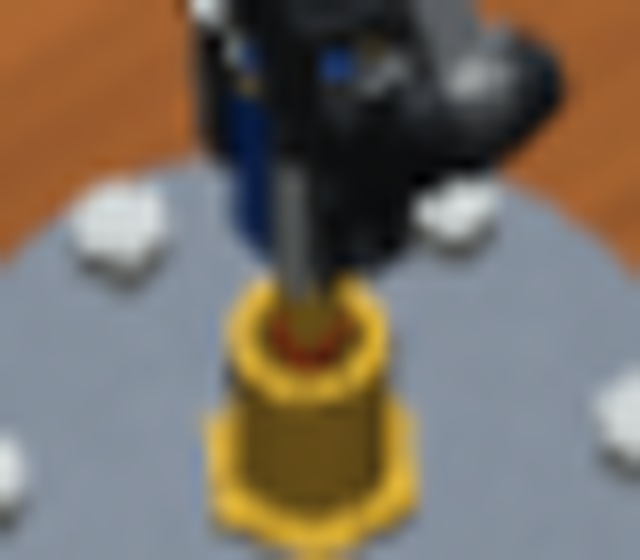

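```bash
python3 -m crank '[[[0,1.5,0,0,255],[0,0,0,0,255],[0,0,0,0,255]]]'
cat > avg.py <<'E'
from workcell import bot
from m import *
import sys
togo(bot,[.4913,.0292,.182],-13)
D=[];I=[];o=[]
for i in range(int(sys.argv[2])):
    c=bot.camera('scene');D.append(c['depth']);I.append(c['img']);x=bot.get_obs();o.append([*x['ft_force'],*x['ft_torque'],x['eef_pos'][2]])
o=np.array(o);print(o.mean(0).round(4),o.std(0).round(4),x['clock'])
c=dict(c);c['depth']=np.mean(D,0);c['img']=np.mean(I,0).astype(np.uint8);np.savez(f'/tmp/{sys.argv[1]}.npz',**c)
cv2.imwrite(f'pics/{sys.argv[1]}.png',cv2.resize(c['img'][160:195,255:295],None,fx=16,fy=16,interpolation=cv2.INTER_CUBIC))
for v in range(179,185): print(v,pts(c,[(273,v),(274,v)]).mean(0).round(4),c['img'][v,272:276].tolist())
E
python3 avg.py s10 12
```

```text
clock: 23.78
eef_pos: [0.4921, 0.0289, 0.1858]
tool_rot: [-0.625, 0.781, -0.014, 0.001]
ft_force: [-2.6, -0.3, 6.7]
grip_width: 0.0205
eef [0.4921 0.0289 0.1858] yaw 167.3 togo mm [-0.1  1.   3.8] turn 0.3 F [-2.6 -0.3  6.7] w 0.0205 t 23.775 tilt [ 0.019 -0.02  -1.   ] q6 [ 0.07  0.24 -0.12  1.2  -0.02 -1.28]
[-2.5550e+00 -1.5440e-01  7.0325e+00  1.3100e-02  7.8450e-01  3.1000e-03
  1.8580e-01] [0.5293 0.3293 0.4343 0.0243 0.015  0.0269 0.    ] 24.375
179 [0.4968 0.025  0.1622] [[23, 75, 97], [21, 73, 96], [23, 76, 100], [22, 72, 95]]
180 [0.4969 0.0248 0.1581] [[17, 55, 94], [21, 68, 109], [23, 76, 102], [18, 62, 91]]
181 [0.4974 0.0244 0.1546] [[14, 38, 99], [16, 45, 111], [17, 57, 98], [14, 41, 87]]
182 [0.5217 0.0061 0.1938] [[22, 74, 110], [15, 49, 93], [15, 45, 91], [16, 51, 90]]
183 [0.497  0.0245 0.1453] [[42, 141, 180], [35, 119, 154], [34, 116, 149], [37, 126, 162]]
184 [0.5    0.0222 0.1463] [[46, 154, 194], [43, 143, 182], [41, 140, 178], [45, 153, 192]]
```

```bash
python3 -m crank '[[[0,0,3,0,255],[0,0,0,0,255]]]';  python3 -m crank '[[[0,0,3,0,255],[0,0,0,0,255],[0,0,0,0,255]]]'; python3 avg.py s11 12
```

```text
clock: 24.62
eef_pos: [0.4921, 0.0289, 0.1837]
tool_rot: [-0.625, 0.781, -0.014, 0.001]
ft_force: [-2.7, -1.7, 8.0]
grip_width: 0.0205
clock: 25.0
eef_pos: [0.4921, 0.0289, 0.1826]
tool_rot: [-0.625, 0.781, -0.014, 0.002]
ft_force: [-3.4, 0.4, 8.3]
grip_width: 0.0207
eef [0.4921 0.0289 0.1826] yaw 167.3 togo mm [-0.1  0.8  0.5] turn 0.3 F [-3.4  0.4  8.3] w 0.0207 t 25.0 tilt [ 0.021 -0.019 -1.   ] q6 [ 0.07  0.24 -0.13  1.19 -0.02 -1.28]
[-3.0085e+00  3.6540e-01  8.2677e+00 -1.4000e-03  8.7450e-01 -6.4000e-03
  1.8260e-01] [0.5145 0.4909 0.2772 0.0195 0.0318 0.0259 0.    ] 25.6
179 [0.4968 0.025  0.1623] [[22, 74, 97], [22, 73, 96], [23, 76, 100], [21, 71, 94]]
180 [0.5209 0.0068 0.2008] [[19, 59, 108], [22, 73, 103], [24, 76, 100], [20, 67, 103]]
181 [0.4965 0.0251 0.1531] [[15, 42, 122], [20, 64, 105], [21, 66, 108], [19, 51, 116]]
182 [0.4968 0.0248 0.1492] [[21, 64, 114], [16, 47, 96], [16, 44, 109], [15, 35, 107]]
183 [0.4969 0.0246 0.145 ] [[42, 137, 180], [32, 106, 151], [30, 102, 147], [35, 118, 162]]
184 [0.5249 0.0037 0.191 ] [[46, 154, 194], [42, 142, 181], [42, 140, 178], [46, 153, 193]]
```

View pics/s11.png

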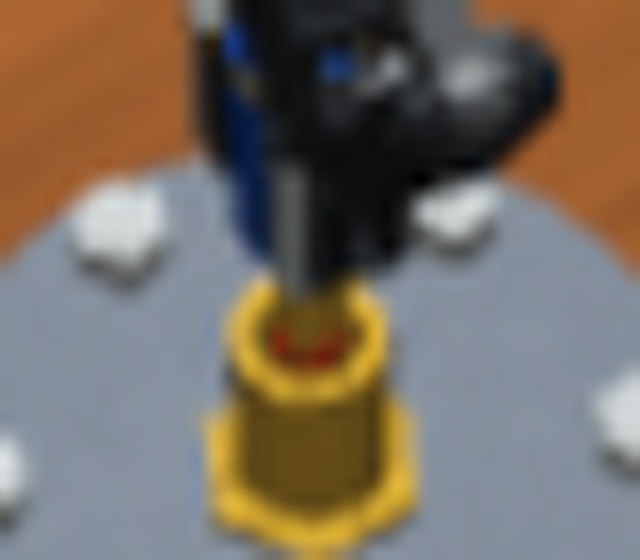

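```bash
python3 - <<'E'
import numpy as np,cv2
c=np.load('/tmp/s11.npz');K=np.array([[c['fx'],0,c['cx']],[0,c['fy'],c['cy']],[0,0,1]])
X=[[.4953,.0262,.149],[.4953,.0262,.147],[.4953,.0262,.145],[.4953,.0262,.143],[.4973,.0247,.147],[.4985,.0238,.145],[.5017,.0214,.145],[.4913,.0292,.145],[.4841,.0346,.145]]
print(cv2.projectPoints(np.array(X),cv2.Rodrigues(c['R'])[0],c['t'],K,c['D'])[0].reshape(-1,2).round(2))
# actual image profile down column 273-274
print(c['img'][170:190,273:275].mean(1).round().tolist())
E
```

```text
[[273.59 181.39]
 [273.6  181.84]
 [273.61 182.29]
 [273.62 182.73]
 [273.61 182.64]
 [273.64 183.57]
 [273.66 184.86]
 [273.57 180.68]
 [273.51 177.82]]
[[38.0, 38.0, 35.0], [58.0, 58.0, 55.0], [58.0, 58.0, 56.0], [58.0, 58.0, 56.0], [58.0, 57.0, 54.0], [57.0, 56.0, 55.0], [56.0, 57.0, 54.0], [61.0, 62.0, 60.0], [52.0, 70.0, 80.0], [22.0, 74.0, 98.0], [23.0, 74.0, 102.0], [20.0, 65.0, 106.0], [16.0, 46.0, 102.0], [31.0, 104.0, 149.0], [42.0, 141.0, 180.0], [26.0, 92.0, 121.0], [22.0, 75.0, 100.0], [22.0, 74.0, 98.0], [22.0, 74.0, 99.0], [22.0, 74.0, 99.0]]
```

```bash
python3 -m crank '[[[0,0,2.2,0,255],[0,0,0,0,255],[0,0,0,0,255],[0,0,0,0,255]]]'; python3 avg.py s12 16 | head -3
```

```text
clock: 26.1
eef_pos: [0.4919, 0.0289, 0.1829]
tool_rot: [-0.625, 0.781, -0.014, 0.003]
ft_force: [-3.0, 0.6, 8.3]
grip_width: 0.0207
eef [0.4919 0.0289 0.1829] yaw 167.3 togo mm [-0.1  0.7  0.9] turn 0.3 F [-3.   0.6  8.3] w 0.0207 t 26.1 tilt [ 0.023 -0.019 -1.   ] q6 [ 0.07  0.24 -0.13  1.18 -0.02 -1.28]
[-3.181   0.1063  8.0896  0.0142  0.8666 -0.027   0.1829] [0.5135 0.6933 0.5178 0.0249 0.0314 0.0335 0.    ] 26.9
179 [0.497  0.0248 0.1627] [[22, 74, 96], [23, 73, 97], [23, 76, 100], [23, 72, 94]]
```

```bash
python3 -m crank '[[[0,0,3.4,0,255],[0,0,0,0,255],[0,0,0,0,255],[0,0,0,0,255]]]'; python3 avg.py s13 16 
```

```text
clock: 27.4
eef_pos: [0.4918, 0.0289, 0.1822]
tool_rot: [-0.625, 0.781, -0.015, 0.004]
ft_force: [-3.3, -0.1, 8.5]
grip_width: 0.0207
eef [0.4918 0.0289 0.1822] yaw 167.3 togo mm [-0.2  0.6  0.2] turn 0.3 F [-3.3 -0.1  8.5] w 0.0207 t 27.4 tilt [ 0.024 -0.019 -1.   ] q6 [ 0.07  0.24 -0.13  1.18 -0.02 -1.28]
[-3.1819  0.0974  8.2148 -0.0086  0.9072 -0.0096  0.1822] [0.6035 0.6484 0.4576 0.0269 0.0305 0.0202 0.    ] 28.2
179 [0.4972 0.0247 0.163 ] [[23, 75, 98], [23, 73, 97], [22, 75, 100], [21, 70, 92]]
180 [0.4967 0.025  0.1578] [[21, 63, 97], [23, 73, 100], [24, 75, 101], [21, 67, 101]]
181 [0.4968 0.0248 0.1537] [[17, 49, 101], [20, 64, 99], [22, 67, 109], [18, 50, 115]]
182 [0.4966 0.0249 0.1489] [[20, 64, 108], [16, 47, 94], [17, 41, 110], [14, 33, 105]]
183 [0.4971 0.0244 0.1455] [[41, 137, 179], [31, 105, 150], [30, 99, 145], [35, 118, 162]]
184 [0.4996 0.0225 0.1455] [[46, 154, 193], [43, 143, 181], [41, 139, 178], [45, 152, 192]]
```

View pics/s13.png

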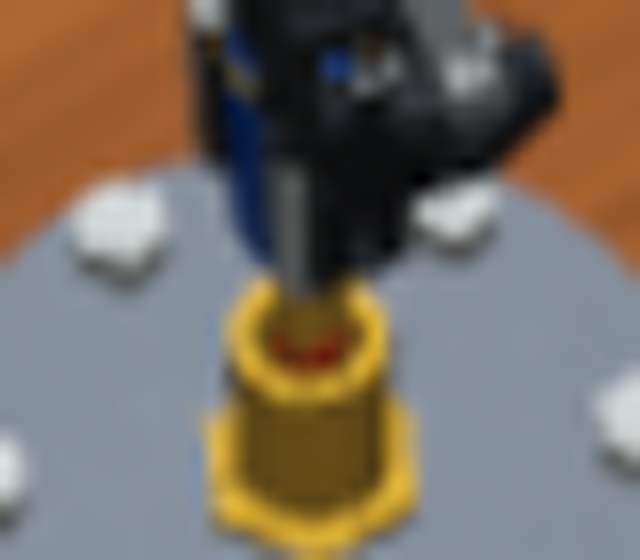

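```bash
python3 -m crank '[[[0,0,3.5,0,255],[0,0,0,0,255],[0,0,0,0,255],[0,0,0,0,255]]]'; python3 avg.py s14 20; python3 - <<'E'
from workcell import bot
import cv2
c=bot.camera('scene');cv2.imwrite('pics/s15.png',c['img'])
E
```

```text
clock: 28.7
eef_pos: [0.4917, 0.0289, 0.1816]
tool_rot: [-0.625, 0.781, -0.016, 0.005]
ft_force: [-4.3, 0.5, 8.7]
grip_width: 0.0206
eef [0.4917 0.0289 0.1816] yaw 167.3 togo mm [-0.2  0.5 -0.4] turn 0.3 F [-4.3  0.5  8.7] w 0.0206 t 28.7 tilt [ 0.026 -0.019 -0.999] q6 [ 0.07  0.23 -0.14  1.18 -0.02 -1.28]
[-3.3278e+00  6.3600e-02  8.4637e+00  2.0000e-04  9.2330e-01 -8.7000e-03
  1.8160e-01] [0.3491 0.5671 0.4794 0.0342 0.0257 0.0286 0.    ] 29.7
179 [0.4966 0.0251 0.1619] [[22, 74, 97], [31, 74, 95], [24, 76, 99], [21, 69, 90]]
180 [0.4965 0.0251 0.1574] [[21, 66, 87], [22, 73, 97], [22, 75, 99], [22, 69, 93]]
181 [0.497  0.0246 0.154 ] [[18, 55, 96], [21, 67, 108], [23, 71, 112], [19, 60, 95]]
182 [0.4966 0.0249 0.149 ] [[20, 60, 121], [17, 49, 114], [18, 49, 114], [15, 39, 92]]
183 [0.4972 0.0244 0.1456] [[40, 133, 179], [31, 104, 151], [28, 97, 144], [34, 117, 162]]
184 [0.5    0.0222 0.1462] [[46, 154, 194], [43, 143, 182], [41, 139, 178], [45, 152, 192]]
```

View pics/s15.png

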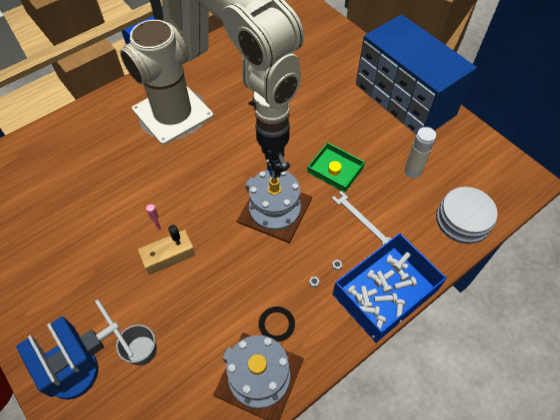

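The picture shows the rod in the bush at (274,185), the cap in the tray at (335,167), and the punch, pink rod and bystanders where they were. By force the stem is in about 14.6 mm, by position about 15.2 mm, and it is holding steady, so I'm handing in.

```bash
python3 - <<'E'
from workcell import bot
bot.job_done();o=bot.get_obs();print(o['clock'],o['eef_pos'].round(4) if hasattr(o['eef_pos'],'round') else o['eef_pos'],o['ft_force'])
E
```

```text
the job is handed in; nothing more can be done
the job is handed in; nothing more can be done
```

I finished the job and handed it in at about 30 s on the robot's clock. The yellow cap is in the green tray, open side down. The blue-handled rod is upright in the bush, still gripped and pressing the stem.

**Stem depth:** the checks agree to within about a millimetre, apart from the depth camera.
- **Height:** the tool height puts the stem about 15.2 mm in.
- **Force:** the wrist reads 8.5 N; adding 1.4 N for the rod's weight gives about 9.8 N, or 14.6 mm. The 1.4 N comes from the stated 140 g. My few readings with the rod in the air suggested only about 0.6 N, which would make the depth nearer 13 mm.
- **Hold:** the tool height held still over the last second, and the stem stayed well short of its 25 mm stop.
- **Red band:** in the picture it is level with the rim to within 1–2 mm. The averaged depth readings put it a few millimetres higher, which I put down to camera calibration and depth error.

**Also seen:**
- A steady sideways force of about 3 N acts on the rod, probably friction at the tip or light contact with the bore.
- The gripper leans about 2°; the rod leans less, because the gripper leaned almost the same way when it gripped it.
- In the last picture, the punch, the pink rod and the other items look unmoved.

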